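# Clamp a circuit board in the repair fixture

### The job

The circuit board lies in the repair fixture with one edge against the fixed jaw. Slide the other jaw along its guide rods by its black grip until it closes snugly on the board's opposite edge, then press the jaw's cam lever down flat to lock it. Leave the board lying flat between the jaws and do not disturb the other things on the bench.

Things in the scene. Friction and masses are not known exactly. Their poses are not given: they have to be found in the camera images.
- fixture: the repair fixture, fixed to the bench: an aluminium bed 150 mm (x) by 440 mm (y) with two steel guide rods along y, end blocks (42 mm high) at both ends and two rubber strips (top 34 mm above the bench) on which the board lies. Origin at the centre of its underside, on the bench; its y axis runs along the rods from the sliding jaw to the fixed jaw, its x axis across them, z up
- fixed_jaw: the fixed jaw, an aluminium carriage bolted to the rods, 140 mm across the rods, 40 mm along them, its body 48 mm high (bolt heads up to 55 mm). Same axes as the fixture. Origin in the plane of its clamping face (y = 0 here, looking to -y at the board), midway between the rods, at bench height. A 4 mm lip overhangs the board's edge, its underside 4 mm above the board
- board: the green circuit board, loose, about 120 g, 100 mm (x) by 110 mm (y) by 3 mm thick, with parts standing up to 16 mm above it. Origin at the centre of its underside, 34 mm above the bench; its y axis points to the fixed jaw, so its free edge, which the sliding jaw must meet, is 55 mm from the origin towards -y, and its other edge touches the fixed jaw's face
- jaw_face (a point): point on the sliding jaw: centre of its clamping face (35.5 mm above the bench), which looks along the fixture's +y at the board's free edge. The sliding jaw is an aluminium carriage 140 mm across the rods and 70 mm along them, top 48 mm above the bench, with the same 4 mm lip above the board's edge. The jaw is closed when this face touches the board's edge
- jaw_grip (a point): centre of the top of the sliding jaw's black grip, 84 mm above the bench: an upright fin 50 mm long across the rods, 16 mm thick along the rods, standing on a 24 mm wide foot; its flat sides are free from 54 mm to 84 mm above the bench. It lies 35 mm behind the clamping face and 41 mm from the middle towards the fixture's -x. Axes as the fixture's: pinch it along y
- jaw (a joint): travel of the sliding jaw along the rods in m, 0 to 0.2; grows towards the fixed jaw (fixture +y). The slide has about 4 N of friction, the same with the lever up or flat, and stays where it is left
- lever (a joint): angle in rad of the steel cam lever on the sliding jaw: 0 = lying flat (locked), grows as its pad end rises; starts raised. It stays where it is left; turning it takes about 3 N at the pad, all the way down to its stop at 0
- lever_pivot (a point): pivot of the cam lever, 57 mm above the bench, 35 mm behind the clamping face; the pivot axis is parallel to the rods, and its brackets stand up to 66 mm above the bench. From here the flat lever runs 90 mm along the fixture's +x; it is 18 mm wide, its upper face 5 mm above the pivot's level when flat
- lever_pad (a point): centre of the upper face of the black thumb pad (22 mm long, 26 mm wide, 8 mm thick) at the lever's end, 79 mm from the pivot along the lever; 63 mm above the bench when flat
- screwdriver: a screwdriver about 190 mm long lying on the bench beside the fixture; bystander
- jar_a: a low closed glass jar with a black lid, 46 mm across and 42 mm high, standing; origin at the centre of its underside; bystander
- jar_b: a low closed glass jar with a black lid, 46 mm across and 42 mm high, standing; origin at the centre of its underside; bystander
- jar_c: a low closed glass jar with a black lid, 46 mm across and 42 mm high, standing; origin at the centre of its underside; bystander
- spool: a solder spool, 60 mm across and 40 mm high, standing on its flange; origin at the centre of its underside; bystander
- spray_can: a green spray can, 52 mm across and about 190 mm high, standing; bystander
- brush: a flat brush about 170 mm long lying on the bench; bystander

How it is judged:
By the outcome, as a careful person would: the job done as asked, in the order asked, and still so for the second after the job is handed in, with the robot touching nothing.
It also fails if it takes over 48 s, if anything falls off the work surface, if the arm or the gripper's body presses on something with over 40 N, if the wrist force passes 120 N, or if a joint passes its speed limit or range.

### The arm

A 6-joint arm with a two-finger parallel gripper is mounted at the origin on the work surface. World frame = base frame: x ahead of the robot, y to its left, z up, the work surface at z = 0. Lengths are in mm, angles in rad, forces in N, time in s.
With the tool pointing down it reaches from about 350 to 975 mm from the base axis. Payload 7.1 kg.
Tool frame: the origin (TCP) lies between the finger pads; the fingertips stand 19 mm ahead of it and the grasp point (between the pads) is the TCP; z points along the fingers, y is the line along which they close (so a half turn about z gives the same grasp; the last joint's range is limited). The gripper opens to 88 mm and grips with 3 to 60 N. Pads are 20 mm wide; open, the fingers measure 115 mm over their backs; the gripper's body (75 mm by 178 mm) begins 61 mm behind the grasp point.
Start: joints at [1.296, 0.423, 1.63, -0, 1.089, -0.019], TCP at [158.106, 604.655, 219.375] pointing down, gripper open.
Joint ranges: [-3, 3], [-0.9, 2.11], [0.09, 2.58], [-1.31, 4.45], [0.11, 2.69], [-2.54, 2.54]. Speed limits (rad/s): [2.39, 2.39, 3.01, 3.14, 3.14, 3.14].

### API

Orientations are given as a rotation vector (axis times angle).
In Python, from workcell import ctrl gives the robot as it stands.
- The arm moves only by the tool arm_command, never from a script. Its argument "series" is a list of rows, each an object with "linear": the shift along the tool's x, y, z in m, a list of three; "turn": the turn about the tool's z in rad. A call has 1 to 10 rows; each row shifts and turns the commanded pose from where the row before left it, along the tool's axes as they then stand; what a row does not reach is not made up. A row lasts 1/10 s, in which the tool goes at most 50 mm and 8.59 degrees, less where a joint would pass 70% of its speed; a pose out of reach is approached as far as the arm can. A call with a gripper value outside its range is refused whole. "jaw" is the opening, from -1 (shut) to 1 (fully open), set as the call begins (left out, the last holds). The fingers move at their own pace and stop on an object; the grip force is fixed at half the most. Time passes only in rows, so rows that do not move let the fingers close. It gives the time, the measured TCP pose, the force, the opening and the grip force at its end, in the units of the state.
- ctrl.get_obs(): the state, without advancing time (a new reading comes with each control period).
- ctrl.get_image(name): name is "scene" or "side" or "wrist"; returns a dict with "frame" (400x640x3 uint8, blue, green, red), "fx", "fy", "cx", "cy" (pixels), "rvec" (rotation vector, rad) and "tvec" (3), from world to camera coordinates, as OpenCV has them. Camera axes: x right, y down, z forward; pixel columns grow to the right and rows downward; lengths in mm; the calibration is good to about 2 mm. A picture is of the moment at which its call begins. There is no depth.
- ctrl.close_job(): hands the job in; it is judged then, once.
The state is a dict: "t": time; "qpos": joint angles; "qvel": joint speeds; "joint_torque": joint torques, N m; "ee_pos": TCP position; "orientation": TCP orientation; "ft_force": force on the tool from outside, world axes, zero at the start; "moment": the same for the moment, N m; "width": finger opening in mm; "grasp_force": force on a finger pad.
Only numpy, scipy, OpenCV 4.12 (cv2) and the standard library are available. Lean on these libraries where they do the work, as an engineer would, in place of code of your own. Each camera call takes 0.05 s, during which the arm holds its last target. There are 200 camera calls.

## Working session

There is one attempt and no reset: what is moved stays moved. The work goes in short steps, Python scripts to look and compute and a tool call to move; the robot and the scene stay as the last step left them, time stands still between calls to the robot, and variables do not carry over. Pictures are saved under pics/ and viewed, at most 10 in all, crops included, and the job is handed in when it is done.

Besides the shell and the picture viewer there is one more tool, called in YAML: its name, and indented under it one key for each argument. arm_command: Moves the arm, as the interface text tells. Its arguments: {"type":"object","properties":{"series":{"type":"array"},"jaw":{"type":"number"}},"required":["series"]}

```bash
mkdir -p pics
python3 - <<'E'
from workcell import ctrl
import cv2,pickle
d={}
for n in ("scene","side","wrist"):
    d[n]=ctrl.get_image(n); cv2.imwrite(f"pics/{n}0.png",d[n]["frame"])
pickle.dump(d,open("im0.pkl","wb"))
for n in d: print(n,{k:v for k,v in d[n].items() if k!="frame"})
print(ctrl.get_obs())
E
```

```text
scene {'fx': 374.4788948829808, 'fy': 374.4788948829808, 'cx': 314.4501329198183, 'cy': 201.31554125724986, 'rvec': array([ 1.2407858 ,  2.13604408, -1.04513351]), 'tvec': array([ 239.29507018, -237.97941485, 1523.67855654])}
side {'fx': 433.4386816104174, 'fy': 433.4386816104174, 'cx': 322.49287688639237, 'cy': 200.00229493733335, 'rvec': array([ 2.17265038, -0.5815114 ,  0.2517226 ]), 'tvec': array([-446.52603761,  243.30367616, 1194.38440349])}
wrist {'fx': 330.2832317989402, 'fy': 330.2832317989402, 'cx': 317.3278911754643, 'cy': 195.5434291296973, 'rvec': array([-2.32356825, -1.79567841, -0.22124157]), 'tvec': array([-624.33720298,  -28.97575872,  388.92366564])}
{'t': 0.15, 'qpos': array([ 1.29602237e+00,  4.23667854e-01,  1.63046430e+00,  1.09105225e-05,
        1.08857632e+00, -1.89625605e-02]), 'qvel': array([-0.00013982, -0.00203678, -0.00325349,  0.0007268 , -0.00077179,
        0.00247499]), 'joint_torque': array([-2.16473059e-04, -5.44984031e+01, -2.73919737e+01,  6.44337502e-02,
        2.04486831e-02, -9.29877820e-05]), 'ee_pos': array([157.98395602, 604.28568611, 218.79837585]), 'orientation': array([-4.00718633e-01, -3.11575672e+00,  1.73154744e-03]), 'ft_force': array([-0.5946053 ,  0.54393286,  0.07486708]), 'moment': array([-0.01298433, -0.00453587,  0.00494487]), 'grasp_force': 0.0, 'width': 87.62869703958461}
```

View pics/scene0.png

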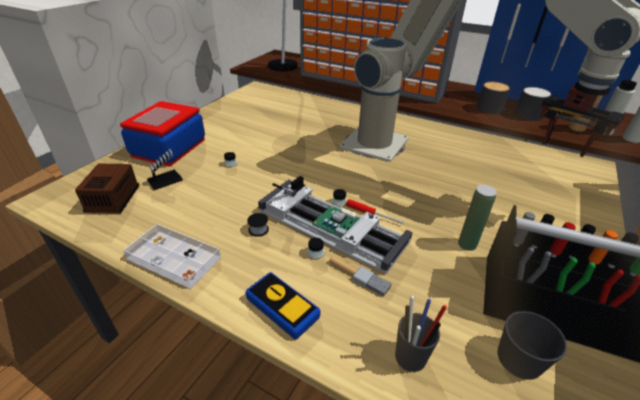

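View pics/side0.png

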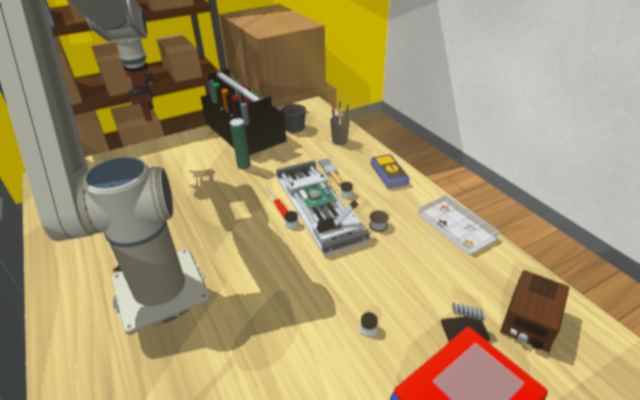

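Run:
```python
import cv2,pickle
d=pickle.load(open("im0.pkl","rb"))
def crop(n,x,y,w,h,s): cv2.imwrite(f"pics/{n}1.png",cv2.resize(d[n]["frame"][y:y+h,x:x+w],None,fx=s,fy=s,interpolation=cv2.INTER_CUBIC))
crop("scene",250,170,170,110,4.7) if 0 else crop("scene",250,170,160,110,5)
crop("side",260,150,140,110,5)
```

```text
(no output)
```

View pics/scene1.png

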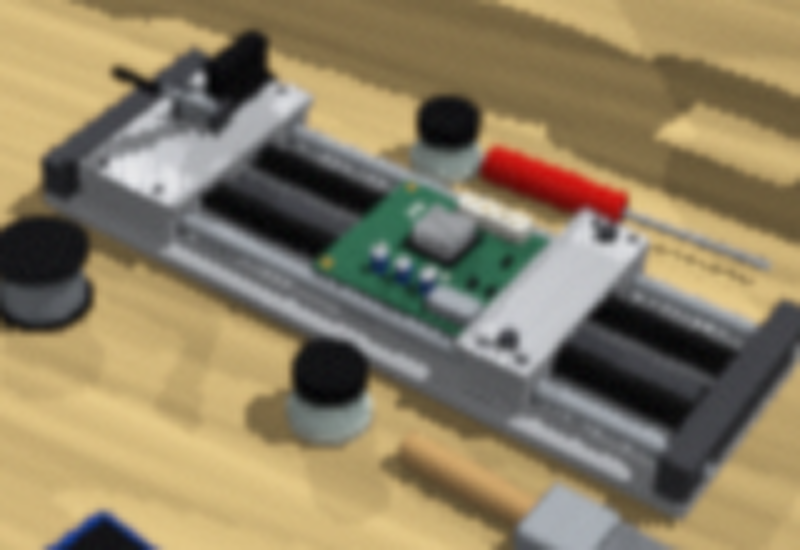

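View pics/side1.png

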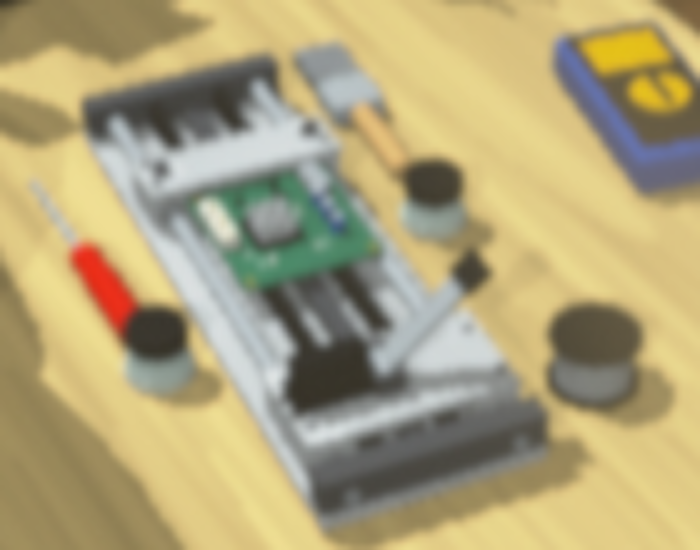

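```bash
cat > fit.py <<'E'
import cv2,pickle,numpy as np
from scipy.optimize import least_squares
d=pickle.load(open("im0.pkl","rb"))
O={"scene":(250,170),"side":(260,150)}
# kind: f fixture, j fixed-jaw(y rel face), b board, s sliding (y rel face), L lever pad
P=[("scene","f",75,-220,42,45,162),("scene","f",-75,-220,42,195,50),("scene","f",75,220,42,690,470),
("scene","j",70,-4,48,465,340),("scene","j",70,40,48,530,370),("scene","j",-70,-4,48,585,210),("scene","j",-70,40,48,648,245),
("scene","b",50,-55,37,318,265),("scene","b",-50,-55,37,400,183),
("scene","s",70,4,48,170,200),("scene","s",-70,4,48,312,97),("scene","s",70,-66,48,88,165),
("scene","s",-41,-35,84,245,48),
("side","f",-75,-220,42,312,470),("side","f",75,-220,42,548,420),("side","f",-75,220,42,88,103),("side","f",75,220,42,272,62),
("side","j",-70,-4,48,152,195),("side","j",70,-4,48,340,148),
("side","b",-50,-55,37,240,283),("side","b",50,-55,37,378,248),
("side","s",70,4,48,462,310),("side","s",-41,-35,84,330,350),
("side","L",0,0,0,472,268),("scene","L",0,0,0,125,75)]
def world(p,k,x,y,z):
    X,Y,a,fj,sj,th,px=p
    if k=="j": y+=fj
    if k=="b": y+=fj-55
    if k=="s": y+=sj
    if k=="L":
        x=px+79*np.cos(th)-3*np.sin(th);z=57+79*np.sin(th)+3*np.cos(th);y=sj-35
    c,s=np.cos(a),np.sin(a)
    return np.array([X+c*x-s*y,Y+s*x+c*y,z])
def res(p):
    r=[]
    for n,k,x,y,z,u,v in P:
        I=d[n];K=np.array([[I["fx"],0,I["cx"]],[0,I["fy"],I["cy"]],[0,0,1]])
        q=cv2.projectPoints(world(p,k,x,y,z)[None],I["rvec"],I["tvec"],K,None)[0].ravel()
        r+=[q[0]-(O[n][0]+u/5),q[1]-(O[n][1]+v/5)]
    return np.array(r)
if __name__=="__main__":
    s=least_squares(res,[500,0,0,100,-100,.8,0],x_scale=[100,100,1,100,100,1,30],loss="soft_l1",bounds=([-2000,-2000,-3.2,0,-220,0,-60],[2000,2000,3.2,220,100,1.6,60]))
    print(s.x.round(3)); 
    for q,r in zip(P,s.fun.reshape(-1,2).round(1)): print(q[:3],r)
    for k,a in (("s",(0,0,35.5)),("s",(-41,-35,84)),("j",(0,0,0)),("s",(s.x[6]+79,-35,63)),("L",(0,0,0))): print(k,world(s.x,k,*a).round(1))
    np.save("p.npy",s.x)
E
python3 fit.py
```

```text
[ 5.45103e+02  8.81160e+01 -1.13000e-01  8.08270e+01 -1.23848e+02
  7.63000e-01  2.70000e-02]
('scene', 'f', 75) [-1.5 -1.4]
('scene', 'f', -75) [-0.4 -1.2]
('scene', 'f', 75) [-0.1  0.9]
('scene', 'j', 70) [-2.2  0.6]
('scene', 'j', 70) [-1.   1.5]
('scene', 'j', -70) [-0.3  0.1]
('scene', 'j', -70) [ 0.6 -1.1]
('scene', 'b', 50) [-0.5 -0.7]
('scene', 'b', -50) [ 2.5 -1.6]
('scene', 's', 70) [-0.1  1. ]
('scene', 's', -70) [-0.1 -0.8]
('scene', 's', 70) [-1.7 -0.8]
('scene', 's', -41) [-2.3 -0.5]
('side', 'f', -75) [0.4 2.1]
('side', 'f', 75) [-0.6 -2.3]
('side', 'f', -75) [-2.  -2.2]
('side', 'f', 75) [-0.5 -3.5]
('side', 'j', -70) [-0.5 -0.8]
('side', 'j', 70) [-0.  -1.5]
('side', 'b', -50) [-1.   0.6]
('side', 'b', 50) [-0.4 -0.4]
('side', 's', 70) [ 0.4 -0.9]
('side', 's', -41) [-1.  -0.7]
('side', 'L', 0) [ 0.1 -0.6]
('scene', 'L', 0) [0.9 0.5]
s [531.1 -34.9  35.5]
s [486.4 -65.1  84. ]
j [554.2 168.4   0. ]
s [605.7 -78.6  63. ]
L [581.9 -75.9 113.8]
```

View pics/wrist0.png

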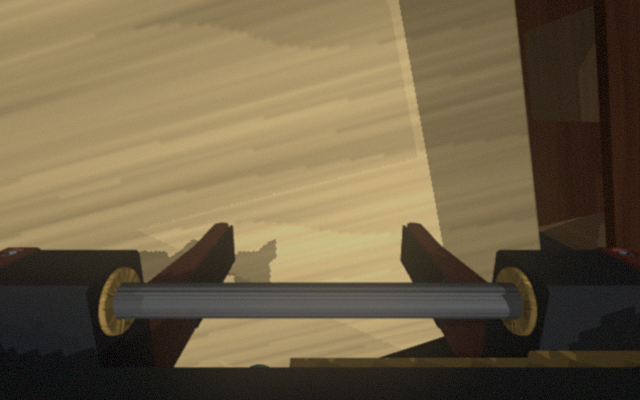

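```bash
cat > h.py <<'E'
import numpy as np,cv2
from scipy.spatial.transform import Rotation as R
def ray(I,u,v,z):
    Rm=R.from_rotvec(I["rvec"]).as_matrix(); c=-Rm.T@I["tvec"]
    q=Rm.T@np.array([(u-I["cx"])/I["fx"],(v-I["cy"])/I["fy"],1]); return c+q*(z-c[2])/q[2]
def proj(I,p):
    K=np.array([[I["fx"],0,I["cx"]],[0,I["fy"],I["cy"]],[0,0,1]])
    return cv2.projectPoints(np.array(p,float).reshape(-1,3),I["rvec"],I["tvec"],K,None)[0].reshape(-1,2)
E
python3 - <<'E'
from h import *; import pickle
from workcell import ctrl
d=pickle.load(open("im0.pkl","rb"));o=ctrl.get_obs()
print("can",ray(d["scene"],470,244,0),ray(d["side"],243,166,0),ray(d["scene"],484,189,190))
w=d["wrist"];Rm=R.from_rotvec(w["rvec"]).as_matrix();c=-Rm.T@w["tvec"];T=R.from_rotvec(o["orientation"]).as_matrix()
print("cam in tool",T.T@(c-o["ee_pos"]),"axes",(T.T@Rm.T).round(3)); print(T.round(3))
E
```

```text
can [412.67240958 462.78376436   0.        ] [417.41495197 454.40115467   0.        ] [418.35231876 449.51047807 190.        ]
cam in tool [  67.53844321    0.18683468 -164.27470363] axes [[ 0.001 -0.97  -0.245]
 [ 1.     0.001 -0.   ]
 [ 0.001 -0.245  0.97 ]]
[[-0.967  0.253 -0.   ]
 [ 0.253  0.967 -0.001]
 [ 0.    -0.001 -1.   ]]
```

arm_command:
  series:
    - {"linear": [0, 0, 0], "turn": -0.142}
    - {"linear": [-0.025, -0.039, 0], "turn": 0}
    - {"linear": [-0.025, -0.039, 0], "turn": 0}
    - {"linear": [-0.025, -0.039, 0], "turn": 0}
    - {"linear": [-0.025, -0.039, 0], "turn": 0}
    - {"linear": [-0.025, -0.039, 0], "turn": 0}
    - {"linear": [-0.025, -0.039, 0], "turn": 0}
    - {"linear": [-0.025, -0.039, 0], "turn": 0}
    - {"linear": [-0.025, -0.039, 0], "turn": 0}
    - {"linear": [-0.025, -0.039, 0], "turn": 0}
  jaw: 1

```text
t: 1.15
ee_pos: [342.2, 228.7, 219.5]
orientation: [0.178, 3.136, 0.0]
ft_force: [1.7, 0.6, -0.1]
width: 87.8
grasp_force: 0.0
```

arm_command:
  series:
    - {"linear": [-0.025, -0.039, 0], "turn": 0}
    - {"linear": [-0.025, -0.039, 0], "turn": 0}
    - {"linear": [-0.025, -0.039, 0], "turn": 0}
    - {"linear": [-0.025, -0.039, 0], "turn": 0}
    - {"linear": [-0.025, -0.039, 0], "turn": 0}
    - {"linear": [-0.025, -0.039, 0], "turn": 0}
    - {"linear": [-0.025, -0.039, 0.02], "turn": 0}
    - {"linear": [0, 0, 0.02], "turn": 0}
    - {"linear": [0, 0, 0], "turn": 0}

```text
t: 2.05
ee_pos: [482.8, -61.3, 177.2]
orientation: [-0.182, -3.131, -0.001]
ft_force: [-0.4, -0.4, 0.2]
width: 87.4
grasp_force: 0.0
```

Run:
```python
from h import *; import pickle
from workcell import ctrl
w=ctrl.get_image("wrist");o=ctrl.get_obs();pickle.dump((w,o),open("w1.pkl","wb"))
cv2.imwrite("pics/w1.png",w["frame"]);print(o["t"],o["ee_pos"],o["ft_force"],R.from_rotvec(o["orientation"]).as_matrix().round(3))
print(proj(w,[[486.4,-65.1,84]]))
```

```text
2.1 [483.18505685 -60.54434597 178.432528  ] [-0.49484079 -0.27734825 -0.33218269] [[-0.993  0.115 -0.004]
 [ 0.115  0.993  0.001]
 [ 0.004  0.    -1.   ]]
[[312.73141729 203.87333112]]
```

View pics/w1.png

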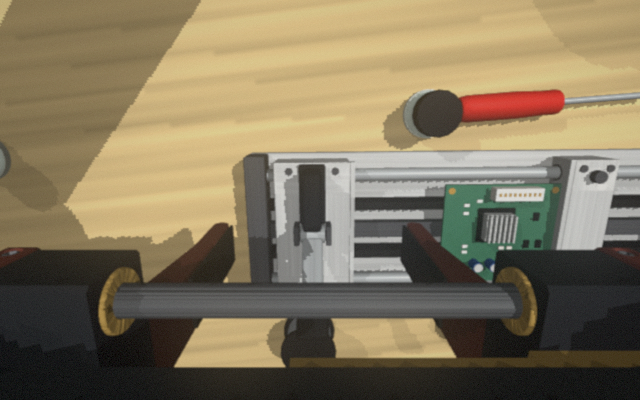

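arm_command:
  series:
    - {"linear": [-0.004, -0.004, 0.025], "turn": 0}
    - {"linear": [0, 0, 0.03], "turn": 0}
    - {"linear": [0, 0, 0.03], "turn": 0}
    - {"linear": [0, 0, 0.017], "turn": 0}
    - {"linear": [0, 0, 0], "turn": 0}

```text
t: 2.6
ee_pos: [486.7, -63.6, 76.6]
orientation: [-0.176, -3.133, -0.001]
ft_force: [-0.2, -0.2, 0.3]
width: 87.8
grasp_force: 0.0
```

arm_command:
  series:
    - {"linear": [0, 0, 0], "turn": 0}
    - {"linear": [0, 0, 0], "turn": 0}
    - {"linear": [0, 0, 0], "turn": 0}
    - {"linear": [0, 0, 0], "turn": 0}
    - {"linear": [0, 0, 0], "turn": 0}
    - {"linear": [0, 0, 0], "turn": 0}
  jaw: -1

```text
t: 3.2
ee_pos: [488.1, -64.8, 77.8]
orientation: [0.179, 3.136, -0.0]
ft_force: [0.0, -0.3, -0.1]
width: 43.0
grasp_force: 0.0
```

Run:
```python
from h import *; import pickle
from workcell import ctrl
w,o=pickle.load(open("w1.pkl","rb"))
y=np.array([.113,.994,0])
a,b=ray(w,355,255,48),ray(w,443,230,37)
print("lip->board",(b-a)@y)
o=ctrl.get_obs();print(o["t"],o["ee_pos"],o["ft_force"],o["width"],o["grasp_force"])
```

```text
lip->board 86.62462431132471
3.2 [488.09345244 -64.8337309   77.80758728] [ 0.04663595 -0.27067096 -0.1296238 ] 43.04001035043316 0.0
```

arm_command:
  series:
    - {"linear": [0, 0, 0], "turn": 0}
    - {"linear": [0, 0, 0], "turn": 0}
    - {"linear": [0, 0, 0], "turn": 0}
    - {"linear": [0, 0, 0], "turn": 0}
    - {"linear": [0, 0, 0], "turn": 0}
    - {"linear": [0, 0, 0], "turn": 0}
  jaw: -1

```text
t: 3.8
ee_pos: [487.9, -65.0, 77.5]
orientation: [-0.178, -3.136, 0.001]
ft_force: [-0.3, -3.8, -0.4]
width: 15.5
grasp_force: 30.0
```

arm_command:
  series:
    - {"linear": [0, 0.005, 0], "turn": 0}
    - {"linear": [0, 0.01, 0], "turn": 0}
    - {"linear": [0, 0.015, 0], "turn": 0}
    - {"linear": [0, 0.015, 0], "turn": 0}
    - {"linear": [0, 0.015, 0], "turn": 0}
    - {"linear": [0, 0.01, 0], "turn": 0}
    - {"linear": [0, 0.005, 0], "turn": 0}

```text
t: 4.5
ee_pos: [496.0, 10.4, 77.5]
orientation: [-0.177, -3.135, 0.0]
ft_force: [-3.3, -4.8, 2.3]
width: 15.3
grasp_force: 30.0
```

arm_command:
  series:
    - {"linear": [0, 0.003, 0], "turn": 0}
    - {"linear": [0, 0.003, 0], "turn": 0}
    - {"linear": [0, 0.003, 0], "turn": 0}
    - {"linear": [0, 0.002, 0], "turn": 0}
    - {"linear": [0, 0, 0], "turn": 0}

```text
t: 5.0
ee_pos: [497.1, 20.7, 77.5]
orientation: [-0.179, -3.135, -0.0]
ft_force: [-3.3, -1.4, 3.3]
width: 15.3
grasp_force: 30.0
```

Run:
```python
from h import *
from workcell import ctrl
o=ctrl.get_obs();print(o["t"],o["ee_pos"],o["ft_force"])
f=[]
w=ctrl.get_image("wrist")["frame"][130:290,260:580]
s=ctrl.get_image("side")["frame"][150:260,290:390]
cv2.imwrite("pics/c1.png",np.hstack([cv2.resize(w,(640,320)) if 0 else cv2.resize(w,(500,250)).copy(),cv2.resize(s,(300,250),interpolation=2)]))
```

```text
5.0 [497.10071745  20.70940234  77.4590118 ] [-3.3320404 -1.3789932  3.3054437]
```

View pics/c1.png

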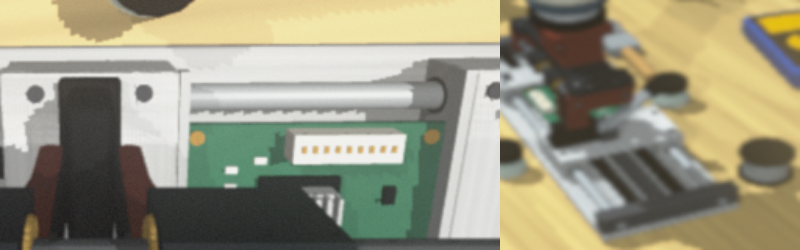

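arm_command:
  series:
    - {"linear": [0, 0.001, 0], "turn": 0}
    - {"linear": [0, 0.001, 0], "turn": 0}
    - {"linear": [0, 0, 0], "turn": 0}

```text
t: 5.4
ee_pos: [497.3, 22.4, 77.5]
orientation: [-0.179, -3.135, 0.0]
ft_force: [-4.6, -2.8, 4.7]
width: 15.7
grasp_force: 30.0
```

arm_command:
  series:
    - {"linear": [0, 0.001, 0], "turn": 0}
    - {"linear": [0, 0.001, 0], "turn": 0}
    - {"linear": [0, 0, 0], "turn": 0}

```text
t: 5.7
ee_pos: [497.5, 24.4, 77.5]
orientation: [-0.179, -3.135, 0.0]
ft_force: [-4.7, -2.3, 4.3]
width: 15.3
grasp_force: 30.0
```

arm_command:
  series:
    - {"linear": [0, 0.001, 0], "turn": 0}
    - {"linear": [0, 0.001, 0], "turn": 0}
    - {"linear": [0, 0, 0], "turn": 0}

```text
t: 6.0
ee_pos: [497.5, 24.8, 77.5]
orientation: [-0.177, -3.135, 0.004]
ft_force: [-5.8, -13.0, 6.8]
width: 15.3
grasp_force: 30.0
```

arm_command:
  series:
    - {"linear": [0, 0.001, 0], "turn": 0}
    - {"linear": [0, 0, 0], "turn": 0}

```text
t: 6.2
ee_pos: [497.5, 25.0, 77.5]
orientation: [-0.176, -3.135, 0.006]
ft_force: [-5.3, -19.6, 6.0]
width: 15.0
grasp_force: 30.0
```

arm_command:
  series:
    - {"linear": [0, 0, 0], "turn": 0}
    - {"linear": [0, 0, 0], "turn": 0}
    - {"linear": [0, 0, 0], "turn": 0}
    - {"linear": [0, 0, 0], "turn": 0}
  jaw: -0.1

```text
t: 6.6
ee_pos: [499.2, 27.9, 77.6]
orientation: [0.179, 3.135, 0.001]
ft_force: [0.9, -0.1, -0.3]
width: 39.1
grasp_force: 0.0
```

arm_command:
  series:
    - {"linear": [0, 0, -0.02], "turn": 0}
    - {"linear": [0, 0, -0.04], "turn": 0}
    - {"linear": [0, 0, -0.04], "turn": 0}
    - {"linear": [0, 0, -0.02], "turn": 0}
    - {"linear": [0, 0, 0], "turn": 0}

```text
t: 7.1
ee_pos: [500.9, 28.0, 200.7]
orientation: [0.178, 3.13, 0.001]
ft_force: [0.3, -0.1, -0.7]
width: 40.0
grasp_force: 0.0
```

Run:
```python
from h import *; import pickle
from workcell import ctrl
o=ctrl.get_obs();print(o["t"],o["ee_pos"],o["ft_force"],R.from_rotvec(o["orientation"]).as_matrix().round(3))
w=ctrl.get_image("wrist"); pickle.dump(w,open("w2.pkl","wb"))
cv2.imwrite("pics/c2.png",cv2.resize(w["frame"][140:370,220:620],(800,460),interpolation=2))
s=ctrl.get_image("scene"); pickle.dump(s,open("s2.pkl","wb"))
c=R.from_rotvec(w["rvec"]).as_matrix().T@-w["tvec"];print(c)
# predicted pad for angles
p=np.load("p.npy");a=-.113;ex=np.array([np.cos(a),np.sin(a),0])
g=np.array([497.5,24.8,0]);piv=g+41*ex+[0,0,57];print("pivot",piv)
for th in (.6,.7,.76,.85): 
  q=piv+ex*(79*np.cos(th)-3*np.sin(th))+[0,0,79*np.sin(th)+3*np.cos(th)]
  print(th,q.round(1),(proj(w,q)-[220,140])*2)
```

```text
7.1 [500.86792256  27.99601093 200.6850607 ] [ 0.25917495 -0.1318171  -0.69434049] [[-0.994  0.113  0.007]
 [ 0.113  0.994  0.   ]
 [-0.007  0.001 -1.   ]]
[432.72955234  35.96693815 364.61539013]
pivot [538.23851392  20.1768535   57.        ]
0.6 [601.3  13.  104.1] [[185.61794461 333.16241992]]
0.7 [596.4  13.6 110.2] [[185.40631947 331.07136071]]
0.76 [593.1  14.  113.6] [[185.27956797 328.84606697]]
0.85 [587.8  14.6 118.3] [[185.09149306 324.08838932]]
```

View pics/c2.png

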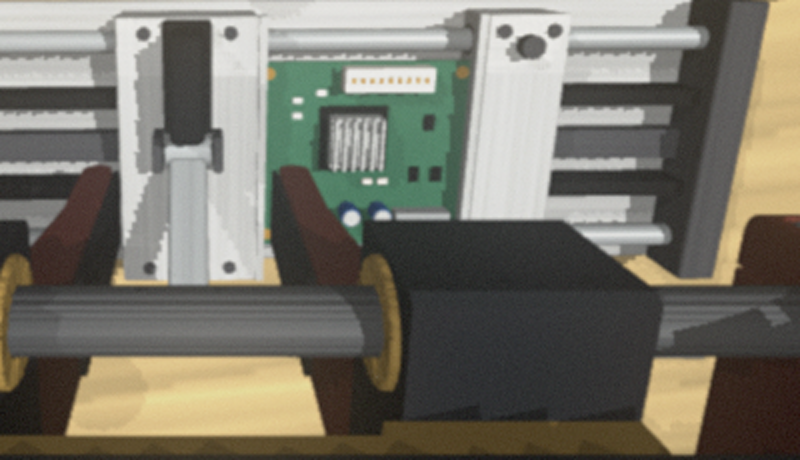

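arm_command:
  series:
    - {"linear": [-0.03, -0.003, 0], "turn": 0}
    - {"linear": [-0.035, 0, 0], "turn": 0}
    - {"linear": [-0.027, 0, 0], "turn": 0}
    - {"linear": [0, 0, 0.01], "turn": 0}
    - {"linear": [0, 0, 0.02], "turn": 0}
    - {"linear": [0, 0, 0.01], "turn": 0}
    - {"linear": [0, 0, 0], "turn": 0}
    - {"linear": [0, 0, 0], "turn": 0}
    - {"linear": [0, 0, 0], "turn": 0}
    - {"linear": [0, 0, 0], "turn": 0}
  jaw: -1

```text
t: 8.2
ee_pos: [590.0, 14.2, 158.4]
orientation: [0.179, 3.135, 0.0]
ft_force: [-0.1, -0.5, 0.5]
width: 0.2
grasp_force: 0.0
```

Run:
```python
from h import *; import pickle
from workcell import ctrl
o=ctrl.get_obs();print(o["t"],o["ee_pos"],o["ft_force"],o["width"])
a=ctrl.get_image("scene")["frame"][160:270,260:400]
s=ctrl.get_image("side")["frame"][140:250,270:410]
cv2.imwrite("pics/c3.png",np.hstack([cv2.resize(k,(400,314),interpolation=2) for k in (a,s)]))
```

```text
8.2 [590.01879759  14.24065475 158.38204244] [-0.09396197 -0.53954999  0.49351318] 0.24029330690731432
```

View pics/c3.png

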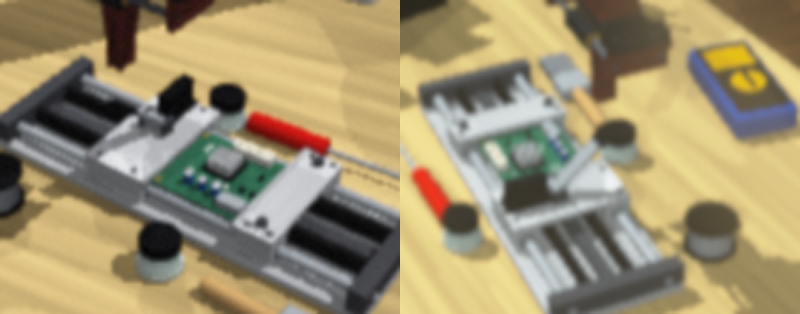

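arm_command:
  series:
    - {"linear": [0, 0, 0.01], "turn": 0}
    - {"linear": [0, 0, 0.007], "turn": 0}
    - {"linear": [0, 0, 0.004], "turn": 0}
    - {"linear": [0, 0, 0], "turn": 0}

```text
t: 8.7
ee_pos: [588.9, 14.2, 135.4]
orientation: [-0.179, -3.135, 0.0]
ft_force: [-0.5, -0.1, 0.1]
width: 0.7
grasp_force: 0.0
```

arm_command:
  series:
    - {"linear": [0, 0, 0.004], "turn": 0}
    - {"linear": [0, 0, 0.004], "turn": 0}
    - {"linear": [0, 0, 0], "turn": 0}

```text
t: 9.0
ee_pos: [589.3, 14.2, 128.0]
orientation: [-0.179, -3.136, 0.0]
ft_force: [0.6, 0.3, 0.3]
width: 0.5
grasp_force: 0.0
```

Run:
```python
from h import *; import pickle
d=pickle.load(open("im0.pkl","rb"))
c,s=np.cos(-.113),np.sin(-.113)
def fx(q): v=q-np.array([527.3,-69.8,57]); return np.array([c*v[0]+s*v[1],-s*v[0]+c*v[1],v[2]]).round(1)
# pivot initial = grip(486.4,-65.1)+41*ex
for z in (90,100,105,110,115,120,130):
  print(z,fx(ray(d["scene"],250+135/5,170+80/5,z)),fx(ray(d["scene"],250+125/5,170+75/5,z)),fx(ray(d["side"],260+472/5,150+270/5,z)))
```

```text
90 [ 29.9 -18.7  33. ] [ 29.5 -26.9  33. ] [66.  22.2 33. ]
100 [40.4 -9.1 43. ] [ 40.  -17.2  43. ] [60.3 11.1 43. ]
105 [45.7 -4.3 48. ] [ 45.3 -12.3  48. ] [57.4  5.6 48. ]
110 [50.9  0.5 53. ] [50.6 -7.4 53. ] [54.6  0.  53. ]
115 [56.2  5.3 58. ] [55.8 -2.6 58. ] [51.7 -5.5 58. ]
120 [61.5 10.1 63. ] [61.1  2.3 63. ] [ 48.9 -11.1  63. ]
130 [72.  19.7 73. ] [71.7 12.1 73. ] [ 43.2 -22.2  73. ]
```

arm_command:
  series:
    - {"linear": [0, 0, 0.003], "turn": 0}
    - {"linear": [0, 0, 0.003], "turn": 0}
    - {"linear": [0, 0, 0], "turn": 0}

```text
t: 9.3
ee_pos: [589.4, 14.2, 122.1]
orientation: [-0.179, -3.136, 0.0]
ft_force: [-0.3, -0.1, 0.1]
width: 0.3
grasp_force: 0.0
```

Run:
```python
from h import *; import pickle
from workcell import ctrl
o=ctrl.get_obs();print(o["t"],o["ee_pos"],o["ft_force"],o["width"])
a=ctrl.get_image("scene");s=ctrl.get_image("side")
print(proj(a,o["ee_pos"]-[0,0,19]),proj(s,o["ee_pos"]-[0,0,19]))
cv2.imwrite("pics/c4.png",np.hstack([cv2.resize(k,(400,400),interpolation=2) for k in (a["frame"][165:215,275:325],s["frame"][150:210,310:370])]))
```

```text
9.3 [589.36730354  14.17437751 122.147369  ] [-0.34920316 -0.09457737  0.09412874] 0.3271250999138331
[[301.45044412 199.32010744]] [[340.92785527 189.49013069]]
```

View pics/c4.png

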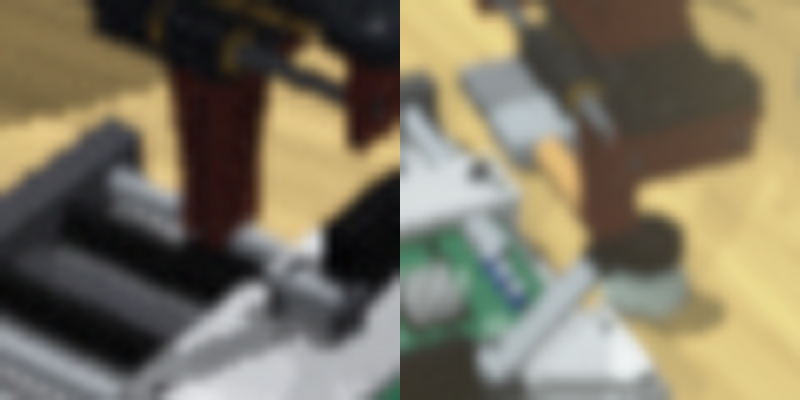

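Run:
```python
from h import *; import pickle
d=pickle.load(open("im0.pkl","rb"));a,s=d["scene"],d["side"]
ex=np.array([np.cos(-.113),np.sin(-.113),0])
for piv,oa,osd,ka,ks in ((np.array([538.2,20.2,57]),(275,165),(310,150),8,6.667),(np.array([527.3,-69.8,57]),(250,170),(260,150),5,5)):
  print("pivot",(proj(a,piv)[0]-oa)*ka,(proj(s,piv)[0]-osd)*ks)
  for th in (0.3,.45,.6,.75,.9):
    for r,h in ((68,0),(79,0),(90,0)):
      q=piv+ex*(r*np.cos(th)-h*np.sin(th))+[0,0,r*np.sin(th)+h*np.cos(th)]
      print(th,r,q.round(),((proj(a,q)[0]-oa)*ka).round(),((proj(s,q)[0]-osd)*ks).round())
```

```text
pivot [298.07445701 306.71777518] [107.17680411 367.81669749]
0.3 68 [603.  13.  77.] [190. 352.] [231. 300.]
0.3 79 [613.  12.  80.] [171. 360.] [251. 289.]
0.3 90 [624.  11.  84.] [152. 368.] [271. 278.]
0.45 68 [599.  13.  87.] [196. 326.] [224. 286.]
0.45 79 [609.  12.  91.] [178. 329.] [243. 273.]
0.45 90 [619.  11.  96.] [160. 333.] [262. 259.]
0.6 68 [594.  14.  95.] [204. 299.] [215. 274.]
0.6 79 [603.  13. 102.] [188. 297.] [232. 258.]
0.6 90 [612.  12. 108.] [172. 296.] [250. 243.]
0.75 68 [588.  15. 103.] [215. 272.] [203. 264.]
0.75 79 [596.  14. 111.] [201. 266.] [218. 247.]
0.75 90 [604.  13. 118.] [186. 260.] [234. 229.]
0.9 68 [580.  15. 110.] [228. 246.] [188. 256.]
0.9 79 [587.  15. 119.] [216. 235.] [201. 237.]
0.9 90 [594.  14. 127.] [204. 225.] [215. 219.]
pivot [192.65416274 112.0828252 ] [388.60527447 362.01534738]
0.3 68 [592. -77.  77.] [122. 137.] [486. 308.]
0.3 79 [602. -78.  80.] [109. 141.] [502. 299.]
0.3 90 [613. -79.  84.] [ 97. 145.] [518. 291.]
0.45 68 [588. -77.  87.] [125. 121.] [481. 297.]
0.45 79 [598. -78.  91.] [113. 122.] [496. 287.]
0.45 90 [608. -79.  96.] [101. 124.] [511. 277.]
0.6 68 [583. -76.  95.] [130. 104.] [474. 288.]
0.6 79 [592. -77. 102.] [119. 103.] [488. 276.]
0.6 90 [601. -78. 108.] [108. 102.] [502. 264.]
0.75 68 [577. -75. 103.] [136.  88.] [464. 281.]
0.75 79 [585. -76. 111.] [127.  84.] [477. 267.]
0.75 90 [593. -77. 118.] [117.  80.] [489. 254.]
0.9 68 [569. -75. 110.] [144.  72.] [453. 275.]
0.9 79 [576. -75. 119.] [136.  66.] [464. 261.]
0.9 90 [583. -76. 127.] [127.  59.] [475. 246.]
```

Run:
```python
from h import *; import pickle
d=pickle.load(open("im0.pkl","rb"));a,s=d["scene"],d["side"]
for z in (139,149,158):
  q=np.array([590,14.2,z]); print(z,(proj(a,q)[0]-(260,160))*400/140,(proj(s,q)[0]-(270,140))*400/140+[400,0])
from workcell import ctrl
# image differencing: colours down the finger line now
A=ctrl.get_image("scene")["frame"];S=ctrl.get_image("side")["frame"]
print(A[186:206,301].tolist());print(S[178:196,341].tolist()); print(A[194:203,294:312].sum(2))
```

```text
139 [117.74270108  82.83985314] [603.25415926 114.6387985 ]
149 [117.63483931  74.28602786] [603.28902228 107.06984071]
158 [117.53665494  66.49965488] [603.32067679 100.19746796]
[[18, 20, 42], [18, 20, 43], [20, 22, 45], [18, 21, 43], [16, 19, 42], [15, 18, 42], [16, 20, 42], [18, 20, 42], [16, 17, 40], [16, 16, 32], [12, 10, 16], [12, 13, 12], [13, 12, 12], [13, 12, 12], [12, 12, 11], [13, 13, 14], [38, 36, 35], [95, 91, 91], [160, 155, 153], [193, 189, 187]]
[[50, 62, 86], [49, 61, 85], [49, 62, 86], [48, 61, 86], [49, 61, 87], [49, 61, 86], [48, 60, 82], [47, 58, 74], [45, 55, 63], [45, 54, 59], [45, 54, 58], [53, 61, 63], [71, 78, 77], [108, 115, 107], [144, 153, 142], [161, 172, 160], [162, 173, 164], [163, 173, 167]]
[[176 252 308 278 152 107  76  73  88 139 257 380 469 512 532 544 553 557]
 [ 82 127 165 163  91  62  56  64  82 138 233 318 379 433 471 514 540 569]
 [ 46  56  74  68  51  26  40  38  63  94 152 213 260 320 373 446 507 532]
 [ 34  34  41  48  41  27  35  37  39  57  82 110 150 225 322 425 481 427]
 [ 31  28  22  34  42  43  40  37  43  30  49  54  79 171 324 438 423 342]
 [ 51  43  32  29  33  25  39  37  36  46  63 108 138 191 276 351 364 368]
 [124  86  52  48  34  28  36  35  42  80 176 286 351 345 282 274 302 349]
 [213 168 143  98  68  45  48  40  90 219 380 492 543 509 339 214 228 272]
 [248 241 232 193 153 118  92 109 239 415 558 581 560 504 312 169 187 226]]
```

arm_command:
  series:
    - {"linear": [0, 0, 0.003], "turn": 0}
    - {"linear": [0, 0, 0.003], "turn": 0}
    - {"linear": [0, 0, 0], "turn": 0}

```text
t: 9.8
ee_pos: [590.8, 14.1, 117.0]
orientation: [0.178, 3.134, 0.0]
ft_force: [2.1, -0.9, 3.4]
width: 0.5
grasp_force: 1.5
```

arm_command:
  series:
    - {"linear": [0, 0, 0.003], "turn": 0}
    - {"linear": [0, 0, 0.003], "turn": 0}
    - {"linear": [0, 0, 0], "turn": 0}

```text
t: 10.1
ee_pos: [593.5, 14.0, 112.4]
orientation: [0.178, 3.128, 0.0]
ft_force: [5.8, -0.4, 8.4]
width: 0.9
grasp_force: 3.9
```

arm_command:
  series:
    - {"linear": [-0.003, 0, 0.001], "turn": 0}
    - {"linear": [-0.003, 0, 0.001], "turn": 0}
    - {"linear": [0, 0, 0], "turn": 0}

```text
t: 10.4
ee_pos: [596.6, 13.6, 108.9]
orientation: [0.179, 3.135, 0.0]
ft_force: [3.1, 0.8, 5.2]
width: 0.2
grasp_force: 2.4
```

Run:
```python
from h import *
from workcell import ctrl
o=ctrl.get_obs();print(o["ee_pos"],o["ft_force"],o["moment"],R.from_rotvec(o["orientation"]).as_matrix().round(3)[:,2])
S=ctrl.get_image("side");A=ctrl.get_image("scene")
for n,I in (("side",S),("scene",A)):
  u,v=proj(I,o["ee_pos"])[0];print(n,u,v)
  u,v=int(u),int(v);g=I["frame"][v-4:v+16,u-14:u+14]
  # r=red finger, k=black, s=silver/grey light, w=warm wood, g=green
  for row in g.astype(int):
    print("".join("r" if (x[2]>1.4*x[0] and x.max()<110) else "k" if x.max()<75 else "w" if x[2]>x[0]*1.3 else "g" if x[1]>1.2*x[2] else "." if x.max()<130 else "s" for x in row))
```

```text
[596.58642036  13.57228864 108.8991824 ] [3.11574668 0.83725749 5.24900421] [ 0.06915596 -0.52134032  0.00631242] [ 0.002  0.    -1.   ]
side 343.00438896763 187.40691082155664
wwwwwwwwwwwrrrrrrrrrrwwwwwww
wwwwwwwwwwwrrrrrrrrrkrwwwwww
wwwwwwwwwwwrrrrrrrrkkkrwwwww
wwwwwwwwwwwrrrrrrrrkkkrwwwww
.wwwwwwwwwwrrrrrrrrkkkrwwwww
.swwwwwwwwwrrrrrrkkkkkrwwwww
gsswwwwwwws.krkkkkkkk.wwwwww
gssswwwwsss..kkkkkkk...wwwww
ggssswwsssss.kk.......sswwww
ggssssssssss.......ssssswwww
gggssssssssss.sssssssssswwww
gggssssssssssssssssssssswwww
gggssssssssssssssssssssswwww
ggssssssssssssssssssssswwwww
gsssssssssssssssssssswwwwwww
ssssssssssssssswwwwwwwwwwwww
sssssssssssssssswwwwwwwwwwww
sssssssssssssssswwwwwwwwwwww
ssssssssssssssssswwwwwwwwwww
sssssssssssssssssswwwwwwwwww
scene 299.90265314220386 198.96043667590135
kkkkkkkkkkkrrrrrrrrrwsssswww
kkkkkkkkkkkrrrrrrrrrk.ssssss
kkkkkkkkkkkrrrrrrrrrk..sssss
.kkkkkkkkkrrrrrrrrrr....ssss
...kkkkkkkrrrrrrrrrk..ssss..
.....kkkkkrrrrrrrrkk.ssss.ss
.......kkkkkkrrrrkkk.sssssss
k........kkkkkkrkkkkk.ssssss
kkk.........kkkkkkkkkk......
kkkkkk.........k........k...
kkkkkkkk........sssss...k...
kkkkkkkkkk....ssssssss......
kkkkkkkkkkk..sssssssss......
kkkkkkkkkkk.sssssssss.....ss
kkkkkkkkkk.sssssss...sssssss
kkkkkkkkk.ssssss...sssssssss
...kkkkk.sssssssssssssssssss
ss...kk.ssssssssssssssssssss
ssss...sss.sssssssssssssssss
sssssssss..sssssssssssssssss
```

arm_command:
  series:
    - {"linear": [-0.003, 0, 0.0045], "turn": 0}
    - {"linear": [-0.003, 0, 0.0045], "turn": 0}
    - {"linear": [-0.003, 0, 0.005], "turn": 0}
    - {"linear": [-0.0025, 0, 0.005], "turn": 0}
    - {"linear": [0, 0, 0], "turn": 0}

```text
t: 11.0
ee_pos: [606.8, 12.1, 88.8]
orientation: [-0.179, -3.135, 0.0]
ft_force: [1.7, 0.9, 1.9]
width: 0.3
grasp_force: 1.2
```

arm_command:
  series:
    - {"linear": [-0.002, 0, 0.0055], "turn": 0}
    - {"linear": [-0.002, 0, 0.0055], "turn": 0}
    - {"linear": [0, 0, 0], "turn": 0}

```text
t: 11.3
ee_pos: [610.1, 11.7, 77.3]
orientation: [-0.179, -3.134, 0.0]
ft_force: [0.8, -0.2, -0.3]
width: 0.5
grasp_force: 0.3
```

```bash
cat > pm.py <<'E'
from h import *
from workcell import ctrl
o=ctrl.get_obs();print(o["ee_pos"],o["ft_force"])
for n in ("side","scene"):
  I=ctrl.get_image(n)
  u,v=proj(I,o["ee_pos"])[0];print(n,u,v)
  u,v=int(u),int(v);g=I["frame"][v-6:v+12,u-16:u+22]
  for row in g.astype(int):
    print("".join("r" if (x[2]>1.4*x[0] and x.max()<110) else "k" if x.max()<75 else "w" if x[2]>x[0]*1.3 else "g" if x[1]>1.2*x[2] else "." if x.max()<130 else "s" for x in row))
E
python3 pm.py
```

```text
[610.13244942  11.68566431  77.34984784] [ 0.81696135 -0.1555516  -0.32948583]
side 346.87780374278975 194.35399010668624
swwwwwwwwwwwrrrrrrrrrrwwwwwwwwwwwwwwww
sswwwwwwwwwwwrrrrrrrrwwwwwwwwwwwwwwwww
ssswwwwwwwws.rrrrrrrrwwwwwwwwwwwwwwwww
gssswwwwwwss.wrrrrrrr.swwwwwwwwwwwwwww
gsssswwwwwsss.rrrrrrr.swwwwwwwwwwwwwww
ggssswwwwwsss.rrrrrrw..wwwwwwwwwwwwwww
gggssswwwwsss.rrrrrr...wwwwwwwwwwwwwww
ggggssswwssss..rrrrw...wwwwwwwwwwwwwww
ggggssssssssss..krkww.wwwwwwwwwwwwwwww
gggsssssssssss..wrrrrwwwwwwwwwwwwwwwww
ssssssssssssssswwwwwwwwwwwwwwwwwwwwwww
ssssssssssssssswwwwwwwwwwwwwwwwwwwwwww
sssssssssssssssswwwwwwwwwwwwwwwwwwwwww
sssssssssssssssswwwwwwwwwwwwwwwwwwwwww
sssssssssssssssswwwwwwwwwwwwwwwwwwwwww
ssssssssssssssssswwwwwwwwwwwwwwwwwwwww
sssssssssssssssssswwwwwwwwwwwwwwwwwwww
ssssssssssssssssssswwwwwwwwwwwwwwwwwww
scene 296.96024880050487 210.26668611831698
kkkkkkkkkkkkkrrrrrrrrr.ssssssssssss..k
kkkkkkkkkkkkkrrrrrrrrr.ssssssssss...kk
kkkkkkkkkkkkkrrrrrrrrr.sssssssss....kk
.kkkkkkkkkkkkrrrrrrrrr.sssssss........
s..kkkkkkkkkrrrrrrrrrr.ssssss..sssss.s
sss..kkkkkkkkrrrrrrrrk.ssss.ssssssssss
sssss...kkkkkkrrrrrrrkk....sssssssssss
sssssss...k...kkrrrrkkkk..ssssssssssss
...ssssss.ssss.kkrrkkkkk.sssssssssssss
s....sssssssss.kkkkkkk..ssssssssssssss
..s....sssssss.....k..ssssssssssssssss
....s.......ss......ssssssssssssssssss
s....ss...........ssssssssssssssssssss
sss...............ssssssssssssssssssss
ssssss.............ssssssssssssssssss.
ssssss..............ssssss.sssssssss.g
..ssss................sssssssssssss.gg
....s...................ssssssssss..gg
```

arm_command:
  series:
    - {"linear": [-0.002, 0, 0.004], "turn": 0}
    - {"linear": [-0.001, 0, 0.004], "turn": 0}
    - {"linear": [0, 0, 0], "turn": 0}

```text
t: 11.7
ee_pos: [613.5, 11.4, 69.8]
orientation: [-0.179, -3.135, 0.0]
ft_force: [-0.0, 0.4, -0.1]
width: 0.5
grasp_force: 0.0
```

arm_command:
  series:
    - {"linear": [0, 0, 0.003], "turn": 0}
    - {"linear": [0, 0, 0.002], "turn": 0}
    - {"linear": [0, 0, 0], "turn": 0}

```text
t: 12.0
ee_pos: [614.3, 11.3, 65.5]
orientation: [0.179, 3.136, -0.0]
ft_force: [1.1, -0.4, 1.0]
width: 0.7
grasp_force: 0.2
```

arm_command:
  series:
    - {"linear": [0, 0, 0.002], "turn": 0}
    - {"linear": [0, 0, 0.001], "turn": 0}

```text
t: 12.2
ee_pos: [614.5, 11.4, 62.7]
orientation: [0.179, 3.135, 0.0]
ft_force: [1.2, -0.6, 2.1]
width: 0.2
grasp_force: 1.4
```

```bash
python3 pm.py
```

```text
[614.51748572  11.35600722  62.72284974] [ 1.2303306  -0.63310975  2.12237435]
side 348.03869630040595 197.59350754131725
sswwwwwwsss.wrrrrrrrrrwwwwwwwwwwwwwwww
ssswwwwwsss..rrrrrrrrwwwwwwwwwwwwwwwww
ssswwwwwssss.rrrrrrrrwwwwwwwwwwwwwwwww
gssswwwwssss.rrrrrrrrwwwwwwwwwwwwwwwww
ggssswwssss..rrrrrrrrwwwwwwwwwwwwwwwww
ggsssssssss..rrrrrrrrwwwwwwwwwwwwwwwww
gsssssssssss.rrrrrrrwwwwwwwwwwwwwwwwww
ssssssssssss..rrrrrrwwwwwwwwwwwwwwwwww
sssssssssssss..rrrrwwwwwwwwwwwwwwwwwww
sssssssssssss..rrwwwwwwwwwwwwwwwwwwwww
sssssssssssss..wwwwwwwwwwwwwwwwwwwwwww
ssssssssssssssswwwwwwwwwwwwwwwwwwwwwww
ssssssssssssssswwwwwwwwwwwwwwwwwwwwwww
sssssssssssssssswwwwwwwwwwwwwwwwwwwwww
ssssssssssssssssswwwwwwwwwwwwwwwwwwwww
sssssssssssssssssswwwwwwwwwwwwwwwwwwww
sssssssssssssssssswwwwwwwwwwwwwwwwwwww
ssssssssssssssssssswwwwwwwwwwwwwwwwwww
scene 296.134773967856 215.1224155189388
sss..kkkkkkrrrrrrrrrrr.sssssssssssssss
sssss...kkkkrrrrrrrrrr.sssssssssssssss
sssssss...kkkrrrrrrrrw.sssssssssssssss
...sssssss.s.rrrrrrrrk.sssssssssssssss
s....sssssss.rrrrrrrrr.sssssssssssssss
..s....sssss.rrrrrrrrrk.ssssssssssssss
....s........krrrrrrrkk.ssssssssssssss
s....ss......kkkrrrkkk.sssssssssssssss
sss...........kkkkkkk.ssssssssssssssss
ssssss..........kkkkkssssssssssssssss.
ssssss............kk.sssssssssssssss.g
..ssss................sssssssssssss.gg
....s...................ssssssssss..gg
rr........................sssssss.wwwg
wrrr........................ssss.ggwgg
wrrrrw............................gggg
wwrrrrrr............................gg
wwwrrrrrrw.......................ss...
```

arm_command:
  series:
    - {"linear": [0, 0, 0.0015], "turn": 0}
    - {"linear": [0, 0, 0.0015], "turn": 0}
    - {"linear": [0, 0, 0], "turn": 0}

```text
t: 12.6
ee_pos: [614.6, 11.4, 59.9]
orientation: [0.179, 3.135, 0.0]
ft_force: [3.3, -0.5, 3.7]
width: 0.1
grasp_force: 1.9
```

arm_command:
  series:
    - {"linear": [0, 0, 0.001], "turn": 0}
    - {"linear": [0, 0, 0.001], "turn": 0}
    - {"linear": [0, 0, 0], "turn": 0}

```text
t: 12.9
ee_pos: [614.8, 11.4, 59.2]
orientation: [0.178, 3.135, 0.0]
ft_force: [-1.9, -1.1, 15.8]
width: 0.5
grasp_force: 8.1
```

arm_command:
  series:
    - {"linear": [0, 0, 0.001], "turn": 0}
    - {"linear": [0, 0, 0], "turn": 0}

```text
t: 13.1
ee_pos: [614.8, 11.4, 58.9]
orientation: [0.179, 3.135, 0.0]
ft_force: [-3.3, -1.3, 21.9]
width: 0.5
grasp_force: 11.2
```

arm_command:
  series:
    - {"linear": [0, 0, -0.02], "turn": 0}
    - {"linear": [0, 0, -0.04], "turn": 0}
    - {"linear": [0, 0, -0.04], "turn": 0}
    - {"linear": [0.025, 0, -0.02], "turn": 0}
    - {"linear": [0.035, 0, 0], "turn": 0}
    - {"linear": [0.03, 0, 0], "turn": 0}
    - {"linear": [0, 0, 0], "turn": 0}

```text
t: 13.8
ee_pos: [519.6, 22.0, 175.7]
orientation: [-0.178, -3.131, 0.0]
ft_force: [-0.3, -0.4, 0.3]
width: 0.5
grasp_force: 0.0
```

```bash
cat > fin.py <<'E'
from h import *
from workcell import ctrl
o=ctrl.get_obs();print(o["t"],o["ee_pos"],o["ft_force"])
q=np.array([538.2,20.2,57]);ex=np.array([np.cos(-.113),np.sin(-.113),0])
for n in ("side","scene"):
  I=ctrl.get_image(n)
  print(n,"flat pad centre @(16,6); th=.1,.2,.3 at:")
  u0,v0=proj(I,q+79*ex+[0,0,6])[0].astype(int)
  for th in (.0,.1,.2,.3): print((proj(I,q+ex*(79*np.cos(th)-6*np.sin(th))+[0,0,79*np.sin(th)+6*np.cos(th)])[0]-[u0-16,v0-6]).round(1),end=" ")
  print()
  for row in I["frame"][v0-6:v0+10,u0-16:u0+26].astype(int):
    print("".join("r" if (x[2]>1.4*x[0] and x.max()<110) else "k" if x.max()<75 else "w" if x[2]>x[0]*1.3 else "g" if x[1]>1.2*x[2] else "." if x.max()<130 else "s" for x in row))
# wrist: jaw lip / board gap
w=ctrl.get_image("wrist")
ey=np.array([.113,.994,0]);g=np.array([497.5,24.8,0])
for yy in range(26,44): 
  u,v=proj(w,g+ey*yy+[0,0,40]-10*ex)[0]; print(yy,w["frame"][int(v),int(u)] if 0<=v<400 and 0<=u<640 else None,end=";")
E
python3 fin.py
```

```text
13.8 [519.60092364  21.97663832 175.67268512] [-0.25855749 -0.37217892  0.3479861 ]
side flat pad centre @(16,6); th=.1,.2,.3 at:
[16.6  6.3] [16.4  4.5] [15.9  2.7] [15.2  1. ] 
sswwwwwwsss........sswwwwwwwwwwwwwwwwwwwww
ssswwwwwssssssssssssswwwwwwwwwwwwwwwwwwwww
ssswwwwwssssssssssssswwwwwwwwwwwwwwwwwwwww
gssswwwwssssssssssssswwwwwwwwwwwwwwwwwwwww
ggssswwsssssssssssssswwwwwwwwwwwwwwwwwwwww
ggsssssssssss.....sswwwwwwwwwwwwwwwwwwwwww
gsssssssssss..kk...wwwwwwwwwwwwwwwwwwwwwww
ssssssssssss.kkkkwrwwwwwwwwwwwwwwwwwwwwwww
ssssssssssss..kkkkrwwwwwwwwwwwwwwwwwwwwwww
sssssssssssss.kkrrwwwwwwwwwwwwwwwwwwwwwwww
sssssssssssss..rwwwwwwwwwwwwwwwwwwwwwwwwww
sssssssssssss..wwwwwwwwwwwwwwwwwwwwwwwwwww
ssssssssssssssswwwwwwwwwwwwwwwwwwwwwwwwwww
sssssssssssssssswwwwwwwwwwwwwwwwwwwwwwwwww
ssssssssssssssssswwwwwwwwwwwwwwwwwwwwwwwww
sssssssssssssssssswwwwwwwwwwwwwwwwwwwwwwww
scene flat pad centre @(16,6); th=.1,.2,.3 at:
[16.7  6.5] [16.9  4.1] [17.2  1.7] [17.7 -0.9] 
.....kkkkkkkkkkkssssssssssssssssssssssssss
........kkkkkk..ssssssssssssssssssssssssss
..........kkk.ssssssssssssssssssssssssssss
........
[... 157 characters left out ...]
sssss.
..............kkkkkkkkkk.sssssssssssssss.g
..............kkkkkkkkk.sssssssssssssss.gg
................kkkkkk.sssssssssssssss.ggg
..................kkk.sssssssssssssss.gggg
.......................sssssssssssss.ggggg
r........................ssssssssss..ggggg
rrr........................sssssss.wwwgggg
rrrrr........................ssss.ggrggggg
rrrrrrr............................ggggggg
26 [226 229 229];27 [227 230 229];28 [227 230 230];29 [226 229 229];30 [226 230 230];31 [227 229 230];32 [225 228 229];33 [225 228 229];34 [226 229 230];35 [224 226 227];36 [217 221 222];37 [205 208 208];38 [214 217 217];39 [211 214 215];40 [181 187 187];41 [139 141 143];42 [119 127 124];43 [119 123 122];
```

```bash
python3 -c "
from workcell import ctrl
print(ctrl.close_job())"
```

```text
the job is handed in; nothing more can be done
None
```

I slid the jaw closed until it pressed on the board at about 20 N, then pushed the cam lever down to its stop. The last camera check showed the lever flat. I moved the arm clear and handed the job in at about 14 s; I did not re-measure the jaw-to-board contact after the lever was pressed.

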